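# Start the fume extraction from its latching key box

### The job

Start up the fume extraction at the sloped switch box. First push the long bar along the bottom of its face right down, so that any key left in springs out, and let it come back up; then push in the three keys one at a time, so that the fans do not all start at once, each key until it stays in by itself: the square one (main fan) first, then the large round one, then the small round one. Leave all three in, and leave the things standing round the box where they are.

Things in the scene. Friction and masses are not known exactly. Their poses are not given: they have to be found in the camera images.
- switch_box: Grey sheet-metal switch box, bolted down: 140 deep, 226 wide, 103 high. Origin: middle of its underside, x to its back, z up. Face slopes 32 deg from level, from 30 mm high at the front edge (70 mm in front of the origin) up to the back. A hood 214 wide sticks out 60 mm from the top of the face, 38 mm up the slope from the key axes, leaning 18 deg over the keys: a vertical tool cannot reach them.
- release_top (a point): Middle of the top of the release bar: 150 x 19 mm black bar across the lower face, 30 mm up the slope, standing 14 mm out of the face; moves with it. Axes: z straight out of the face (32 deg from vertical, towards the box's front), x up the slope, y left.
- release_bar (a joint): Release bar, in m: 0 = up, 0.008 = fully pressed, straight into the face. From 0.005 on it unlatches all keys and they spring out. Sprung: 1 N at first, 5 N fully down; comes back up when let go.
- main_top (a point): Centre of the top of the square main-fan key, 30 x 30 mm, black, in a square steel frame; in one of the three places, 60 mm apart, of the row 80 mm up the slope. Stands 16 mm out of the face when out, 9 when in; moves with the key. Axes: z straight out of the face (32 deg from vertical, towards the box's front), x up the slope, y left.
- main_key (a joint): Square key, in m: 0 = out, 0.007 = latched in, 0.011 = pressed to its stop. It moves straight into the face, 2 to 4 N; pressed past 0.008 and let go, it comes back to 0.007 and stays there. Out at the start.
- large_top (a point): Centre of the top of the large round key, diameter 31 mm, black, in a round steel ring; in one of the three places, 60 mm apart, of the row 80 mm up the slope. Stands 16 mm out of the face when out, 9 when in; moves with the key. Axes: z straight out of the face (32 deg from vertical, towards the box's front), x up the slope, y left.
- large_key (a joint): Large round key, in m: 0 = out, 0.007 = latched in, 0.011 = pressed to its stop. It moves straight into the face, 2 to 4 N; pressed past 0.008 and let go, it comes back to 0.007 and stays there. In or out at the start.
- small_top (a point): Centre of the top of the small round key, diameter 19 mm, black, in a round steel ring; in one of the three places, 60 mm apart, of the row 80 mm up the slope. Stands 16 mm out of the face when out, 9 when in; moves with the key. Axes: z straight out of the face (32 deg from vertical, towards the box's front), x up the slope, y left.
- small_key (a joint): Small round key, in m: 0 = out, 0.007 = latched in, 0.011 = pressed to its stop. It moves straight into the face, 2 to 4 N; pressed past 0.008 and let go, it comes back to 0.007 and stays there. In or out at the start.
- tin: Round aluminium tin, diameter 76, 32 high, loose, in front and to the left of the box; leave it. Origin: middle of its underside.
- amber_bottle: Brown glass bottle, diameter 42, 76 high, loose, right of the box; leave it. Origin: middle of its underside.
- charcoal: Lump of charcoal, 51 x 59 x 35, loose, right of the box and nearer the robot; leave it. Origin: middle of its underside.
- tweezers: Cross-locking tweezers, 162 x 29 x 10, lying loose in front of the box; leave them. Origin: middle of the underside.

How it is judged:
By the outcome, as a careful person would: the job done as asked, in the order asked, and still so for the second after the job is handed in, with the robot touching nothing.
It also fails if it takes over 48 s, if anything falls off the work surface, if the arm or the gripper's body presses on something with over 40 N, if the wrist force passes 120 N, or if a joint passes its speed limit or range.

### The arm

A 6-joint arm with a two-finger parallel gripper is mounted at the origin on a cart in front of the work surface, level with it; the furniture and walls round the work are solid. World frame = base frame: x ahead of the robot, y to its left, z up, the work surface at z = 0. Lengths are in m, angles in rad, forces in N, time in s.
With the tool pointing down it reaches from about 0.375 to 0.975 m from the base axis. Payload 3.8 kg.
Tool frame: the origin (TCP) lies at the very end of the fingers, on their centre line; the grasp point (between the pads) lies 19 mm behind it; z points along the fingers, y is the line along which they close (so a half turn about z gives the same grasp; the last joint's range is limited). The gripper opens to 85 mm and grips with 20 to 120 N. Pads are 22 mm wide; open, the fingers measure 114 mm over their backs; the gripper's body (76 mm by 85 mm) begins 54 mm behind the grasp point. The pads swing forward as they close: fully open they stand 13 mm farther back than shut.
Start: joints at [-1.378, 0.264, 1.604, -0, 1.274, -0.037], TCP at [0.154, -0.657, 0.231] pointing down, gripper open.
Joint ranges: [-2.63, 2.63], [-0.94, 2.18], [0.31, 2.57], [-1.31, 4.45], [0, 2.66], [-2.55, 2.55]. Speed limits (rad/s): [2.57, 2.57, 3.14, 3.14, 3.14, 3.14].

### API

Orientations are given as a rotation vector (axis times angle).
In Python, from workcell import read_state, read_camera, calibration, finish_job gives the robot as it stands.
- The arm moves only by the tool step_arm, never from a script. Its argument "commands" is a list of rows, each an object of numbers: "fingers": the gripper's target within -1 to 1 (shut at 1, half-way at 0, fully open at -1); "dx", "dy", "dz": the shift along the tool's x, y, z in m; "roll": the turn about the tool's z in degrees. In form: [{"fingers": .., "dx": .., "dy": .., "dz": .., "roll": ..}, ...]. A call has 1 to 8 rows; each row is the pose to reach, as a shift and turn from the pose commanded when the call began, along the tool's axes at that moment; what a row does not reach only later rows make up. A row lasts 1/8 s, in which the tool goes at most 62.5 mm and 10.7 degrees, less where a joint would pass 70% of its speed; a pose out of reach is approached as far as the arm can. A call with a gripper value outside its range is refused whole. The fingers move at their own pace and stop on an object; "squeeze" is the grip in N (left out, the last holds). Time passes only in rows, so rows that repeat a pose let the fingers close. It gives the time, the measured TCP pose, the force, the opening and the grip force at its end, in the units of the state.
- read_state(): the state, without advancing time (a new reading comes with each control period).
- read_camera(name): name is "scene" or "top"; returns (picture, depth): 384x512x3 uint8, blue, green, red; 384x512 float32, m along the optical axis (not along the pixel's ray), 0 where there is no reading.
- calibration(name): a dict with "intrinsics" (3x3 intrinsics, pixels), "k1" (the pictures are not rectified: a ray, as slopes to the right and down, at radius r is drawn at 1 + k1 r^2 times it, then the intrinsics apply), "world_to_cam" (4x4, takes a point from world to camera coordinates). Camera axes: x right, y up, looking along -z (the intrinsics and any distortion apply to the point x, -y, -z); pixel columns grow to the right and rows downward; lengths in m; the calibration is good to about 2 mm. A picture is of the moment at which its call begins. calibration takes no time and is no camera call.
- finish_job(): hands the job in; it is judged then, once.
The state is a dict: "time": time; "q": joint angles; "joint_vel": joint speeds; "joint_torque": joint torques, N m; "tool_pos": TCP position; "tcp_rot": TCP orientation; "wrist_force": force on the tool from outside, world axes, zero at the start; "torque": the same for the moment, N m; "width": opening from 0.0 (shut) to 1.0 (fully open); "grip_force": force on a finger pad.
Only numpy, scipy, OpenCV 4.12 (cv2) and the standard library are available. Lean on these libraries where they do the work, as an engineer would, in place of code of your own. Each camera call takes 0.05 s, during which the arm holds its last target. There are 200 camera calls.

## Working session

There is one attempt and no reset: what is moved stays moved. The work goes in short steps, Python scripts to look and compute and a tool call to move; the robot and the scene stay as the last step left them, time stands still between calls to the robot, and variables do not carry over. Pictures are saved under pics/ and viewed, at most 10 in all, crops included, and the job is handed in when it is done.

Besides the shell and the picture viewer there is one more tool, called after "Request:" as name(argument=value, ...) on one line, values as JSON. step_arm: Moves the arm, as the interface text tells. Its arguments: {"type":"object","properties":{"commands":{"type":"array","items":{"type":"object","properties":{"fingers":{"type":"number"},"dx":{"type":"number"},"dy":{"type":"number"},"dz":{"type":"number"},"roll":{"type":"number"}}}},"squeeze":{"type":"number"}},"required":["commands"]}

```bash
mkdir -p pics
python3 - <<'E'
from workcell import *
import cv2,numpy as np
print(read_state())
for n in("scene","top"):
    p,d=read_camera(n); cv2.imwrite(f"pics/{n}0.png",p); np.save(f"pics/{n}0.npy",d)
    c=calibration(n); print(n,c)
E
```

```text
{'time': 0.0, 'q': array([-1.37791323e+00,  2.64752354e-01,  1.60538971e+00, -6.60146544e-06,
        1.27368064e+00, -3.69038290e-02]), 'joint_vel': array([-0.0014216 , -0.0001488 , -0.00031553, -0.00260514,  0.00080116,
       -0.0002449 ]), 'joint_torque': array([ 6.73573504e-04, -5.15110517e+01, -3.67312610e+01, -4.35618367e-04,
        1.30118037e-02,  1.66676838e-06]), 'tool_pos': array([ 0.15359785, -0.65653984,  0.22995407]), 'tcp_rot': array([-3.11867165e+00, -3.59903065e-01,  2.82599313e-04]), 'wrist_force': array([ 0.06761944,  0.34868251, -0.93774375]), 'torque': array([0.00316281, 0.0170163 , 0.038221  ]), 'grip_force': 0.0, 'width': 0.9977864479882367}
scene {'intrinsics': array([[495.99753291,   0.        , 260.58596465],
       [  0.        , 495.99753291, 192.65716049],
       [  0.        ,   0.        ,   1.        ]]), 'k1': 0.03373990059877883, 'world_to_cam': array([[-0.84072106, -0.54139703,  0.00879526,  0.30487857],
       [ 0.25604438, -0.38318708,  0.88747334, -0.28584559],
       [-0.4771052 ,  0.74836951,  0.46077511, -0.6810528 ],
       [ 0.        ,  0.        ,  0.        ,  1.        ]])}
top {'intrinsics': array([[366.03709842,   0.        , 259.6538079 ],
       [  0.        , 366.03709842, 190.03227397],
       [  0.        ,   0.        ,   1.        ]]), 'k1': -0.06965684275246481, 'world_to_cam': array([[-0.01452112, -0.99957015, -0.02546882, -0.21388624],
       [ 0.98437311, -0.01876167,  0.17509307, -0.50317836],
       [-0.17549564, -0.02252827,  0.98422241, -0.83977468],
       [ 0.        ,  0.        ,  0.        ,  1.        ]])}
```

View pics/scene0.png

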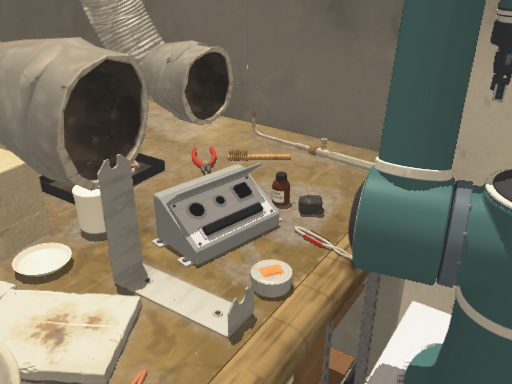

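View pics/top0.png

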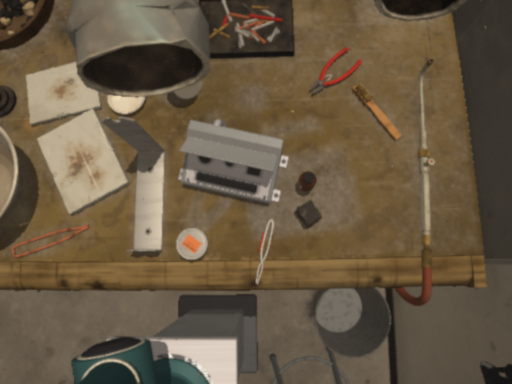

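The scene view shows the box with the large key left at (197,210), the small one in the middle at (220,200), the square one right at (241,190), and the bar from (205,232) to (262,205). A bare bracket stands to the left of the box. The top view puts the box at about (232,160), turned slightly. Next I'll turn the dark blobs into 3D points.

```bash
cat > h.py <<'E'
from workcell import *
import cv2,numpy as np
def pts(n,uv,dep):
    c=calibration(n);K=c["intrinsics"];T=np.linalg.inv(c["world_to_cam"])
    s=cv2.undistortPoints(np.array(uv,float).reshape(-1,1,2),K,np.array([c["k1"],0,0,0.])).reshape(-1,2)
    d=np.asarray(dep,float)
    P=np.c_[s[:,0]*d,-s[:,1]*d,-d]
    return P@T[:3,:3].T+T[:3,3]
def proj(n,P):
    c=calibration(n);W=c["world_to_cam"];q=np.atleast_2d(P)@W[:3,:3].T+W[:3,3]
    s=np.c_[q[:,0]/-q[:,2],-q[:,1]/-q[:,2]];s=s*(1+c["k1"]*(s**2).sum(1,keepdims=True))
    return s@c["intrinsics"][:2,:2].T+c["intrinsics"][:2,2]
E
python3 - <<'E'
from h import *
p=cv2.imread("pics/scene0.png");d=np.load("pics/scene0.npy")
x0,y0,x1,y1=145,155,285,270
m=np.zeros(d.shape,np.uint8); m[y0:y1,x0:x1]=(p[y0:y1,x0:x1].max(2)<62)
n,l,s,c=cv2.connectedComponentsWithStats(m)
for i in range(1,n):
    if s[i,4]>25:
        v,u=np.nonzero(l==i); P=pts("scene",np.c_[u,v],d[v,u]); print(s[i],c[i].round(1),np.median(P,0).round(4),P.min(0).round(3),P.max(0).round(3))
z=cv2.resize(p[y0:y1,x0:x1],None,fx=5,fy=5,interpolation=cv2.INTER_CUBIC); cv2.imwrite("pics/c1.png",z)
# face-plane from the light grey face: all pixels in the box with the height 0.03..0.1
v,u=np.mgrid[y0:y1,x0:x1];v=v.ravel();u=u.ravel();P=pts("scene",np.c_[u,v],d[v,u])
# table check
print("zmin pct",np.percentile(P[:,2],[1,5,50,95,99]))
E
```

```text
[145 156  20  23 299] [153.2 166.4] [ 0.8772 -0.3018  0.0164] [ 0.871 -0.323 -0.001] [ 0.946 -0.244  0.032]
[276 175   9   7  50] [280.1 177.9] [ 0.5197 -0.3284  0.0688] [ 0.512 -0.334  0.06 ] [ 0.534 -0.321  0.075]
[233 183  19  15 180] [242.2 189.8] [ 0.543  -0.2058  0.0835] [ 0.529 -0.225  0.069] [ 0.563 -0.192  0.094]
[216 197   9   7  47] [219.8 199.7] [ 0.5615 -0.1512  0.0786] [ 0.555 -0.16   0.072] [ 0.569 -0.143  0.084]
[189 203  15  13 144] [196.4 209.2] [ 0.5757 -0.0931  0.0784] [ 0.562 -0.109  0.07 ] [ 0.588 -0.079  0.087]
[203 203  60  32 560] [231.9 218.7] [ 0.5179 -0.1324  0.0561] [ 0.005 -0.213  0.045] [0.544 0.565 0.565]
zmin pct [-0.00252814 -0.00161657  0.02070463  0.10255348  0.1323673 ]
```

View pics/c1.png

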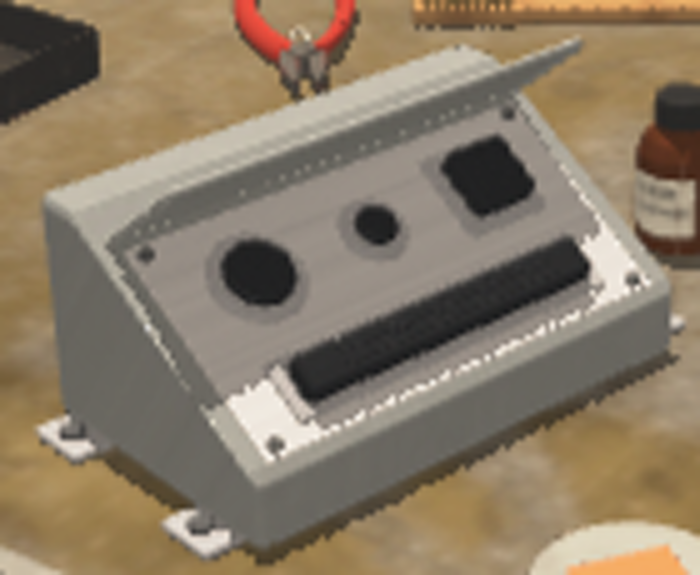

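Run:
```python
from h import *
for n in("scene","top"):
    d=np.load(f"pics/{n}0.npy"); v,u=np.nonzero(d>0); P=pts(n,np.c_[u,v],d[v,u])
    r=np.hypot(P[:,0],P[:,1]);a=np.degrees(np.arctan2(P[:,1],P[:,0]))
    for a0 in range(-100,40,10):
        for nm,k in(("z.12-.4",(P[:,2]>.12)&(P[:,2]<.4)),("z>.4",P[:,2]>=.4)):
            q=k&(a>=a0)&(a<a0+10)&(r>.35)
            if q.sum()>20: print(n,a0,nm,q.sum(),"rmin %.2f"%np.percentile(r[q],2),"z %.2f %.2f"%(P[q,2].min(),P[q,2].max()))
c=calibration("scene")["world_to_cam"];print(-c[:3,:3].T@c[:3,3]);c=calibration("top")["world_to_cam"];print(-c[:3,:3].T@c[:3,3])
```

```text
scene -90 z.12-.4 239 rmin 0.80 z 0.12 0.22
scene -80 z.12-.4 4199 rmin 0.60 z 0.12 0.40
scene -80 z>.4 507 rmin 0.64 z 0.40 0.45
scene -70 z.12-.4 516 rmin 0.89 z 0.12 0.40
scene -70 z>.4 45 rmin 0.89 z 0.40 0.42
scene -60 z.12-.4 6901 rmin 0.90 z 0.12 0.40
scene -60 z>.4 278 rmin 0.90 z 0.40 0.41
scene -50 z.12-.4 7163 rmin 1.02 z 0.12 0.40
scene -40 z.12-.4 6272 rmin 1.14 z 0.12 0.38
scene -30 z.12-.4 6600 rmin 1.10 z 0.12 0.39
scene -20 z.12-.4 2730 rmin 0.57 z 0.12 0.38
scene -10 z.12-.4 8140 rmin 0.69 z 0.12 0.40
scene 0 z.12-.4 13219 rmin 0.62 z 0.12 0.40
top -80 z.12-.4 550 rmin 0.60 z 0.24 0.35
top -60 z.12-.4 620 rmin 0.91 z 0.12 0.17
top -50 z.12-.4 2425 rmin 1.03 z 0.12 0.23
top -40 z.12-.4 68 rmin 1.20 z 0.12 0.16
top -30 z.12-.4 200 rmin 0.57 z 0.12 0.14
top -20 z.12-.4 378 rmin 0.57 z 0.12 0.28
top -10 z.12-.4 6202 rmin 0.59 z 0.12 0.40
top 0 z.12-.4 6737 rmin 0.62 z 0.12 0.40
[0.00457316 0.56520716 0.56481104]
[ 0.34483259 -0.24215344  0.90918068]
```

Request:
step_arm(commands=[{"fingers": 1, "dx": 0.585, "dy": -0.366, "dz": -0.22, "roll": 27.5}, {"fingers": 1, "dx": 0.585, "dy": -0.366, "dz": -0.22, "roll": 27.5}, {"fingers": 1, "dx": 0.585, "dy": -0.366, "dz": -0.22, "roll": 27.5}, {"fingers": 1, "dx": 0.585, "dy": -0.366, "dz": -0.22, "roll": 27.5}, {"fingers": 1, "dx": 0.585, "dy": -0.366, "dz": -0.22, "roll": 27.5}, {"fingers": 1, "dx": 0.585, "dy": -0.366, "dz": -0.22, "roll": 27.5}, {"fingers": 1, "dx": 0.585, "dy": -0.366, "dz": -0.22, "roll": 27.5}, {"fingers": 1, "dx": 0.585, "dy": -0.366, "dz": -0.22, "roll": 27.5}])

```text
time: 1.1
tool_pos: [0.4903, -0.3175, 0.3833]
tcp_rot: [-3.117, 0.392, 0.001]
wrist_force: [0.5, 0.3, 0.8]
width: 0.0
grip_force: 0.0
```

Request:
step_arm(commands=[{"dx": 0.108, "dy": -0.184, "dz": -0.07}, {"dx": 0.108, "dy": -0.184, "dz": -0.07}, {"dx": 0.108, "dy": -0.184, "dz": -0.07}, {"dx": 0.108, "dy": -0.184, "dz": -0.07}, {"dx": 0.108, "dy": -0.184, "dz": -0.07}])

```text
invalid input
```

Request:
step_arm(commands=[{"dx": 0, "dy": 0, "dz": -0.5}, {"dx": 0, "dy": 0, "dz": -0.5}, {"dx": 0, "dy": 0, "dz": -0.5}, {"dx": 0, "dy": 0, "dz": -0.5}, {"dx": 0, "dy": 0, "dz": -0.5}, {"dx": 0, "dy": 0, "dz": -0.5}, {"dx": 0, "dy": 0, "dz": -0.5}, {"dx": 0, "dy": 0, "dz": -0.5}])

```text
invalid input
```

```bash
python3 -c "
from workcell import *
s=read_state();print(s['q'].round(3),s['tool_pos'],s['tcp_rot'],s['time'])"
```

```text
[-0.617  0.036  1.589 -0.     1.516  1.204] [ 0.49033523 -0.31754783  0.38330711] [-3.11689266e+00  3.92006760e-01  7.43816255e-04] 1.1
```

Request:
step_arm(commands=[{"fingers": 1, "roll": 0, "dx": 0.108, "dy": -0.184, "dz": -0.07}, {"fingers": 1, "roll": 0, "dx": 0.108, "dy": -0.184, "dz": -0.07}, {"fingers": 1, "roll": 0, "dx": 0.108, "dy": -0.184, "dz": -0.07}, {"fingers": 1, "roll": 0, "dx": 0.108, "dy": -0.184, "dz": -0.07}])

```text
time: 1.6
tool_pos: [0.6413, -0.1652, 0.4534]
tcp_rot: [-3.117, 0.388, -0.0]
wrist_force: [0.6, -0.9, -0.7]
width: 0.001
grip_force: 0.0
```

Request:
step_arm(commands=[{"fingers": 1, "roll": 0, "dx": 0, "dy": 0, "dz": -0.5}, {"fingers": 1, "roll": 0, "dx": 0, "dy": 0, "dz": -0.5}, {"fingers": 1, "roll": 0, "dx": 0, "dy": 0, "dz": -0.5}, {"fingers": 1, "roll": 0, "dx": 0, "dy": 0, "dz": -0.5}, {"fingers": 1, "roll": 0, "dx": 0, "dy": 0, "dz": -0.5}, {"fingers": 1, "roll": 0, "dx": 0, "dy": 0, "dz": -0.5}, {"fingers": 1, "roll": 0, "dx": 0, "dy": 0, "dz": -0.5}, {"fingers": 1, "roll": 0, "dx": 0, "dy": 0, "dz": -0.5}])

```text
time: 2.6
tool_pos: [0.5711, -0.1496, 0.7996]
tcp_rot: [3.111, -0.391, 0.058]
wrist_force: [0.1, -0.2, -0.0]
width: -0.004
grip_force: 0.0
```

```bash
python3 -c "
from workcell import *
s=read_state();print(s['q'].round(3),s['tool_pos'],s['tcp_rot'],s['time'])"
```

```text
[-2.990e-01  4.080e-01  3.110e-01  2.000e-03  2.386e+00  1.523e+00] [ 0.57110751 -0.14961136  0.79960808] [ 3.11147371 -0.39118963  0.0579508 ] 2.6
```

Request:
step_arm(commands=[{"fingers": 1, "roll": 0, "dx": 0.6, "dy": 0, "dz": 0}, {"fingers": 1, "roll": 0, "dx": 0.6, "dy": 0, "dz": 0}, {"fingers": 1, "roll": 0, "dx": 0.6, "dy": 0, "dz": 0}, {"fingers": 1, "roll": 0, "dx": 0.6, "dy": 0, "dz": 0}, {"fingers": 1, "roll": 0, "dx": 0.6, "dy": 0, "dz": 0}, {"fingers": 1, "roll": 0, "dx": 0.6, "dy": 0, "dz": 0}])

```text
time: 3.35
tool_pos: [0.7582, -0.197, 0.6532]
tcp_rot: [3.106, -0.391, 0.112]
wrist_force: [0.8, -0.3, 1.2]
width: -0.003
grip_force: 0.0
```

```bash
python3 -c "
from workcell import *
s=read_state();print(s['q'].round(3),s['tool_pos'],s['tcp_rot'],s['time'])"
```

```text
[-0.287  0.627  0.311  0.003  2.131  1.536] [ 0.75823612 -0.1969528   0.65323714] [ 3.10571454 -0.3905117   0.11205571] 3.35
```

Request:
step_arm(commands=[{"fingers": 1, "roll": 0, "dx": 0.5, "dy": 0, "dz": -0.5}, {"fingers": 1, "roll": 0, "dx": 0.5, "dy": 0, "dz": -0.5}, {"fingers": 1, "roll": 0, "dx": 0.5, "dy": 0, "dz": -0.5}, {"fingers": 1, "roll": 0, "dx": 0.5, "dy": 0, "dz": -0.5}])

```text
time: 3.85
tool_pos: [0.7567, -0.196, 0.6721]
tcp_rot: [3.097, -0.389, 0.182]
wrist_force: [-0.6, -0.3, 0.0]
width: 0.003
grip_force: 0.0
```

```bash
python3 -c "
from workcell import *
s=read_state();print(s['q'].round(3),s['tool_pos'],s['tcp_rot'],s['time'])"
```

```text
[-0.287  0.604  0.311  0.004  2.109  1.536] [ 0.75669034 -0.19595441  0.67209835] [ 3.09660628 -0.38935355  0.18245465] 3.85
```

Request:
step_arm(commands=[{"fingers": 1, "roll": 0, "dx": 0.5, "dy": 0, "dz": -0.5}, {"fingers": 1, "roll": 0, "dx": 0.5, "dy": 0, "dz": -0.5}, {"fingers": 1, "roll": 0, "dx": 0.5, "dy": 0, "dz": -0.5}, {"fingers": 1, "roll": 0, "dx": 0.5, "dy": 0, "dz": -0.5}, {"fingers": 1, "roll": 0, "dx": 0.5, "dy": 0, "dz": -0.5}, {"fingers": 1, "roll": 0, "dx": 0.5, "dy": 0, "dz": -0.5}, {"fingers": 1, "roll": 0, "dx": 0.5, "dy": 0, "dz": -0.5}, {"fingers": 1, "roll": 0, "dx": 0.5, "dy": 0, "dz": -0.5}])

```text
time: 4.85
tool_pos: [0.7484, -0.1931, 0.6958]
tcp_rot: [3.087, -0.388, 0.247]
wrist_force: [0.4, 0.4, 0.0]
width: 0.001
grip_force: 0.0
```

```bash
python3 -c "
from workcell import *
s=read_state();print(s['q'].round(3),s['tool_pos'],s['tcp_rot'],s['time'])"
```

```text
[-0.287  0.574  0.312  0.006  2.096  1.537] [ 0.74842491 -0.19309677  0.69583776] [ 3.08695456 -0.38816442  0.24723886] 4.85
```

Request:
step_arm(commands=[{"fingers": 1, "roll": 0, "dx": 0.5, "dy": 0, "dz": -0.5}, {"fingers": 1, "roll": 0, "dx": 0.5, "dy": 0, "dz": -0.5}])

```text
time: 5.1
tool_pos: [0.748, -0.1927, 0.7139]
tcp_rot: [3.074, -0.386, 0.32]
wrist_force: [0.4, 0.5, -0.1]
width: -0.0
grip_force: 0.0
```

Request:
step_arm(commands=[{"fingers": 1, "roll": 0, "dx": 0.5, "dy": 0, "dz": -0.5}, {"fingers": 1, "roll": 0, "dx": 0.5, "dy": 0, "dz": -0.5}])

```text
time: 5.35
tool_pos: [0.7457, -0.192, 0.7328]
tcp_rot: [3.061, -0.385, 0.389]
wrist_force: [-0.8, -0.0, 0.7]
width: 0.001
grip_force: 0.0
```

Request:
step_arm(commands=[{"fingers": 1, "roll": 0, "dx": 0.7, "dy": 0, "dz": 0}, {"fingers": 1, "roll": 0, "dx": 0.7, "dy": 0, "dz": 0}])

```text
time: 5.6
tool_pos: [0.8033, -0.2066, 0.6956]
tcp_rot: [3.048, -0.383, 0.449]
wrist_force: [0.4, 0.5, -0.7]
width: -0.003
grip_force: 0.0
```

Request:
step_arm(commands=[{"fingers": 1, "roll": 0, "dx": 0, "dy": 0, "dz": -0.7}, {"fingers": 1, "roll": 0, "dx": 0, "dy": 0, "dz": -0.7}])

```text
time: 5.85
tool_pos: [0.7353, -0.1892, 0.762]
tcp_rot: [3.042, -0.382, 0.475]
wrist_force: [-0.6, 0.4, 0.9]
width: 0.001
grip_force: 0.0
```

```bash
python3 -c "
from workcell import *
s=read_state();print(s['q'].round(3),s['tool_pos'],s['tcp_rot'],s['time'])"
```

```text
[-0.29   0.494  0.314  0.013  2.024  1.538] [ 0.73530646 -0.18921651  0.7619927 ] [ 3.04184001 -0.38247578  0.4753482 ] 5.85
```

Request:
step_arm(commands=[{"fingers": 1, "roll": 0, "dx": 0.5, "dy": 0, "dz": -0.5}, {"fingers": 1, "roll": 0, "dx": 0.5, "dy": 0, "dz": -0.5}])

```text
time: 6.1
tool_pos: [0.7264, -0.1866, 0.7891]
tcp_rot: [3.021, -0.38, 0.558]
wrist_force: [0.1, 0.0, -0.3]
width: -0.002
grip_force: 0.0
```

Request:
step_arm(commands=[{"fingers": 1, "roll": 0, "dx": 0.5, "dy": 0, "dz": -0.5}, {"fingers": 1, "roll": 0, "dx": 0.5, "dy": 0, "dz": -0.5}])

```text
time: 6.35
tool_pos: [0.7175, -0.1842, 0.8119]
tcp_rot: [3.002, -0.377, 0.625]
wrist_force: [0.3, -0.4, 0.8]
width: 0.005
grip_force: 0.0
```

Request:
step_arm(commands=[{"fingers": 1, "roll": 0, "dx": 0.5, "dy": 0, "dz": -0.5}, {"fingers": 1, "roll": 0, "dx": 0.5, "dy": 0, "dz": -0.5}])

```text
time: 6.6
tool_pos: [0.7049, -0.1809, 0.838]
tcp_rot: [2.98, -0.375, 0.697]
wrist_force: [0.2, 0.5, 0.1]
width: -0.0
grip_force: 0.0
```

Request:
step_arm(commands=[{"fingers": 1, "roll": 0, "dx": 0.5, "dy": 0, "dz": -0.5}, {"fingers": 1, "roll": 0, "dx": 0.5, "dy": 0, "dz": -0.5}])

```text
time: 6.85
tool_pos: [0.691, -0.1771, 0.8636]
tcp_rot: [2.957, -0.372, 0.766]
wrist_force: [-0.8, 0.3, -0.0]
width: -0.0
grip_force: 0.0
```

Request:
step_arm(commands=[{"fingers": 1, "roll": 0, "dx": 0.5, "dy": 0, "dz": -0.5}, {"fingers": 1, "roll": 0, "dx": 0.5, "dy": 0, "dz": -0.5}])

```text
time: 7.1
tool_pos: [0.6753, -0.173, 0.8893]
tcp_rot: [2.933, -0.369, 0.835]
wrist_force: [0.8, 0.8, -0.0]
width: 0.0
grip_force: 0.0
```

```bash
python3 -c "
from workcell import *
s=read_state();print(s['q'].round(3),s['tool_pos'],s['tcp_rot'],s['time'])"
```

```text
[-0.299  0.338  0.311  0.026  1.938  1.538] [ 0.67527142 -0.17295042  0.88930096] [ 2.93342447 -0.36862955  0.83451802] 7.1
```

```bash
cat >> h.py <<'E'
O=np.array([.568,-.153,0]);psi=np.radians(-14.3);BX=np.array([np.cos(psi),np.sin(psi),0]);BY=np.array([-np.sin(psi),np.cos(psi),0]);Z=np.array([0,0,1.])
t=np.radians(32);S=np.cos(t)*BX+np.sin(t)*Z;N=-np.sin(t)*BX+np.cos(t)*Z
def face(s,y,n): return O-.07*BX+.03*Z+s*S+y*BY+n*N
def shift(P):
    st=read_state();R=cv2.Rodrigues(st["tcp_rot"])[0];return (R.T@(P-st["tool_pos"])).round(4),R
E
python3 - <<'E'
from h import *
sh,R=shift(face(.03,0,.08));print(sh,face(.03,0,.08));print((R.T@np.c_[S,BY,N]).round(3))
sc=calibration("scene")
P=np.array([face(.08,.06,.009),face(.08,0,.009),face(.08,-.06,.016),face(.03,.075,.014),face(.03,-.075,.014)])
print(P.round(4));print(proj("scene",P).round(1));print(proj("top",P).round(1))
E
```

```text
[-0.5748  0.0063  0.5563] [ 0.48374205 -0.13152292  0.11374143]
[[ 1.    -0.    -0.004]
 [-0.    -1.     0.001]
 [-0.004 -0.001 -1.   ]]
[[ 0.5761 -0.0931  0.08  ]
 [ 0.5613 -0.1513  0.08  ]
 [ 0.5429 -0.2085  0.086 ]
 [ 0.5362 -0.0675  0.0578]
 [ 0.4991 -0.2128  0.0578]]
[[196.2 208.5]
 [219.7 199. ]
 [242.8 188.3]
 [204.4 229.6]
 [261.1 204.6]]
[[203.9 156.2]
 [228.5 161.8]
 [252.9 168.3]
 [194.7 175. ]
 [255.5 189.1]]
```

Request:
step_arm(commands=[{"fingers": 1, "roll": 0, "dx": -0.575, "dy": 0.006, "dz": 0.556}, {"fingers": 1, "roll": 0, "dx": -0.575, "dy": 0.006, "dz": 0.556}, {"fingers": 1, "roll": 0, "dx": -0.575, "dy": 0.006, "dz": 0.556}, {"fingers": 1, "roll": 0, "dx": -0.575, "dy": 0.006, "dz": 0.556}, {"fingers": 1, "roll": 0, "dx": -0.575, "dy": 0.006, "dz": 0.556}, {"fingers": 1, "roll": 0, "dx": -0.575, "dy": 0.006, "dz": 0.556}, {"fingers": 1, "roll": 0, "dx": -0.575, "dy": 0.006, "dz": 0.556}, {"fingers": 1, "roll": 0, "dx": -0.575, "dy": 0.006, "dz": 0.556}])

```text
time: 8.1
tool_pos: [0.5637, -0.1487, 0.4358]
tcp_rot: [2.935, -0.369, 0.831]
wrist_force: [0.2, 0.1, 0.5]
width: 0.004
grip_force: 0.0
```

Run:
```python
from h import *
s=read_state();print(s['q'].round(3),s['tool_pos'],s['tcp_rot'],s['time'])
sh,R=shift(face(.03,0,.08));print(sh);print((R.T@np.c_[S,BY,N]).round(3))
```

```text
[-0.323 -0.331  1.907  0.043  1.015  1.486] [ 0.5636696  -0.14868573  0.4357971 ] [ 2.93460853 -0.36894559  0.83123312] 8.1
[-0.2385  0.0028  0.2313]
[[ 1.    -0.    -0.006]
 [-0.    -1.     0.002]
 [-0.006 -0.002 -1.   ]]
```

Request:
step_arm(commands=[{"fingers": 1, "roll": 0, "dx": -0.238, "dy": 0.003, "dz": 0.231}, {"fingers": 1, "roll": 0, "dx": -0.238, "dy": 0.003, "dz": 0.231}, {"fingers": 1, "roll": 0, "dx": -0.238, "dy": 0.003, "dz": 0.231}, {"fingers": 1, "roll": 0, "dx": -0.238, "dy": 0.003, "dz": 0.231}, {"fingers": 1, "roll": 0, "dx": -0.238, "dy": 0.003, "dz": 0.231}, {"fingers": 1, "roll": 0, "dx": -0.238, "dy": 0.003, "dz": 0.231}, {"fingers": 1, "roll": 0, "dx": -0.238, "dy": 0.003, "dz": 0.231}])

```text
time: 8.98
tool_pos: [0.4826, -0.1312, 0.1134]
tcp_rot: [2.938, -0.37, 0.824]
wrist_force: [1.1, 0.3, -0.1]
width: -0.002
grip_force: 0.0
```

Run:
```python
from h import *
s=read_state();print(s['q'].round(3),s['tool_pos'],s['tcp_rot'],s['time'])
sh,R=shift(face(.03,0,.014));print(sh);print((R.T@np.c_[S,BY,N]).round(3))
p,d=read_camera("scene");cv2.imwrite("pics/s2.png",cv2.resize(p[130:280,140:340],None,fx=4,fy=4,interpolation=cv2.INTER_CUBIC))
```

```text
[-0.351 -0.274  2.474  0.133  0.401  1.361] [ 0.48255189 -0.13122256  0.11343062] [ 2.93794882 -0.36971297  0.82355695] 8.975
[ 0.002  -0.0001  0.0664]
[[ 1.    -0.    -0.012]
 [-0.    -1.     0.001]
 [-0.012 -0.001 -1.   ]]
```

View pics/s2.png

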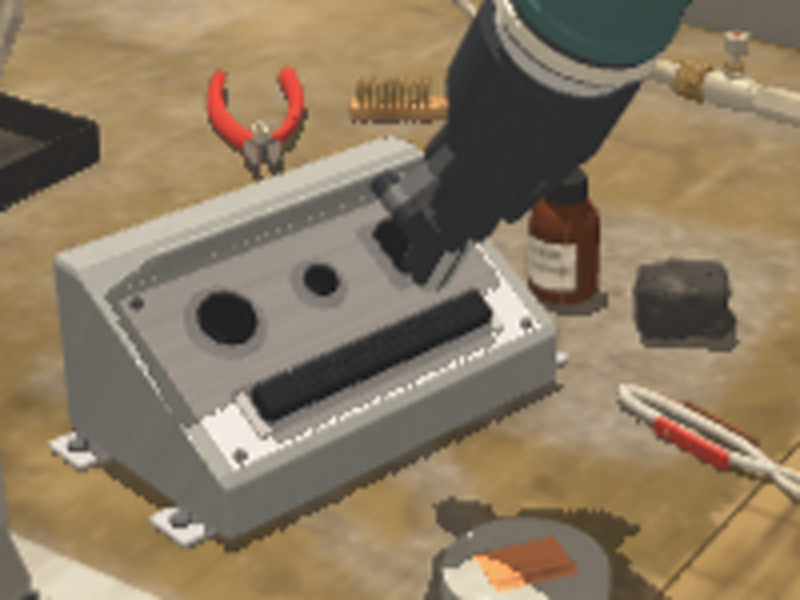

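The tilted gripper tip hangs free above the face at crop (430,285), lined up on the bar. Pressing the bar now.

Request:
step_arm(commands=[{"fingers": 1, "roll": 0, "dx": 0.002, "dy": 0, "dz": 0.05}, {"fingers": 1, "roll": 0, "dx": 0.002, "dy": 0, "dz": 0.066}, {"fingers": 1, "roll": 0, "dx": 0.002, "dy": 0, "dz": 0.07}, {"fingers": 1, "roll": 0, "dx": 0.002, "dy": 0, "dz": 0.073}, {"fingers": 1, "roll": 0, "dx": 0.002, "dy": 0, "dz": 0.073}])

```text
time: 9.65
tool_pos: [0.5252, -0.1426, 0.0571]
tcp_rot: [2.933, -0.369, 0.836]
wrist_force: [0.6, -0.5, 2.0]
width: 0.004
grip_force: 1.0
```

Run:
```python
from h import *
s=read_state();print(s['q'].round(3),s['time'],"fN",s['wrist_force']@N)
print(shift(face(.03,0,.014))[0])
```

```text
[-0.34  -0.059  2.438  0.219  0.213  1.28 ] 9.65 fN 1.333502934312294
[-0.0064 -0.0004 -0.0047]
```

Request:
step_arm(commands=[{"fingers": 1, "roll": 0, "dx": -0.004, "dy": 0, "dz": 0.002}, {"fingers": 1, "roll": 0, "dx": -0.004, "dy": 0, "dz": 0.004}, {"fingers": 1, "roll": 0, "dx": -0.004, "dy": 0, "dz": 0.005}, {"fingers": 1, "roll": 0, "dx": -0.004, "dy": 0, "dz": 0.005}])

```text
time: 10.15
tool_pos: [0.5249, -0.1427, 0.0523]
tcp_rot: [2.931, -0.368, 0.839]
wrist_force: [-13.0, 3.0, 21.8]
width: 0.003
grip_force: 12.8
```

Run:
```python
from h import *
s=read_state();print(s['q'].round(3),s['time'],"fN",s['wrist_force']@N)
sh,R=shift(face(.03,0,.014));print(sh);print((R.T@np.c_[S,BY,N]).round(3))
```

```text
[-0.341 -0.049  2.443  0.238  0.197  1.26 ] 10.15 fN 25.524277875678244
[-0.0036 -0.0006 -0.0087]
[[ 1.     0.    -0.   ]
 [ 0.    -1.     0.002]
 [-0.    -0.002 -1.   ]]
```

Request:
step_arm(commands=[{"fingers": 1, "roll": 0, "dx": 0, "dy": 0, "dz": -0.05}, {"fingers": 1, "roll": 0, "dx": 0, "dy": 0, "dz": -0.07}, {"fingers": 1, "roll": 0, "dx": 0, "dy": 0, "dz": -0.07}])

```text
time: 10.52
tool_pos: [0.4878, -0.1329, 0.1102]
tcp_rot: [2.933, -0.368, 0.836]
wrist_force: [0.2, -0.9, -0.2]
width: -0.003
grip_force: 0.0
```

Run:
```python
from h import *
s=read_state();print(s['q'].round(3),s['time'],s['tool_pos'])
for y in(-.06,0,.06): print(shift(face(.08,y,.016))[0])
p,d=read_camera("scene");np.save("pics/s3.npy",d);cv2.imwrite("pics/s3.png",cv2.resize(p[130:280,140:340],None,fx=4,fy=4,interpolation=cv2.INTER_CUBIC))
x0,y0,x1,y1=180,180,265,240
m=np.zeros(d.shape,np.uint8); m[y0:y1,x0:x1]=(p[y0:y1,x0:x1].max(2)<62)
n,l,st,c=cv2.connectedComponentsWithStats(m)
for i in range(1,n):
    if st[i,4]>25:
        v,u=np.nonzero(l==i); P=pts("scene",np.c_[u,v],d[v,u]); print(c[i].round(1),st[i,4],np.median((P-face(0,0,0))@N).round(4))
```

```text
[-0.351 -0.258  2.473  0.14   0.376  1.354] 10.525 [ 0.48781944 -0.1328887   0.11023667]
[0.0484 0.0596 0.0587]
[ 0.0484 -0.0004  0.0586]
[ 0.0484 -0.0604  0.0585]
[248.2 187.8] 357 0.1335
[220.2 198.8] 65 0.0142
[196.8 208.4] 173 0.0146
[231.9 218.7] 558 0.0133
```

View pics/s3.png

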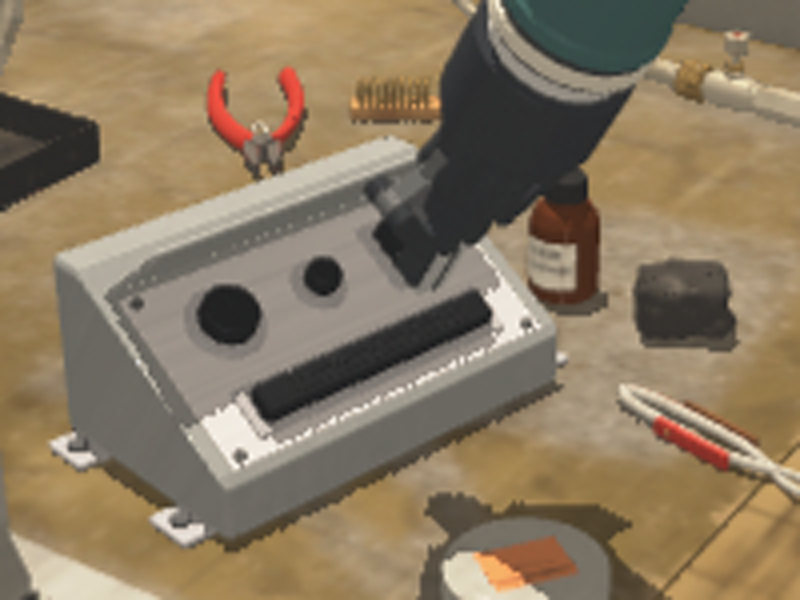

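All keys are out now: the blobs are bigger, and their heights read 14 mm against 16 nominal. The bar is back up. Next is the square key.

Request:
step_arm(commands=[{"fingers": 1, "roll": 0, "dx": 0, "dy": 0.0595, "dz": 0}, {"fingers": 1, "roll": 0, "dx": 0.045, "dy": 0.0595, "dz": 0.01}, {"fingers": 1, "roll": 0, "dx": 0.045, "dy": 0.0595, "dz": 0.04}, {"fingers": 1, "roll": 0, "dx": 0.045, "dy": 0.0595, "dz": 0.05}, {"fingers": 1, "roll": 0, "dx": 0.045, "dy": 0.0595, "dz": 0.05}])

```text
time: 11.2
tool_pos: [0.5334, -0.2051, 0.0865]
tcp_rot: [2.939, -0.369, 0.824]
wrist_force: [0.8, 0.2, 0.5]
width: 0.005
grip_force: 0.0
```

Run:
```python
from h import *
s=read_state();print(s['q'].round(3),s['time'],"fN",s['wrist_force']@N)
sh,R=shift(face(.08,-.06,.016));print(sh);print((R.T@np.c_[S,BY,N]).round(3))
```

```text
[-0.485 -0.056  2.358  0.386  0.327  1.002] 11.2 fN 0.05383776391650324
[0.0083 0.0009 0.0057]
[[ 1.    -0.    -0.012]
 [-0.    -1.     0.   ]
 [-0.012 -0.    -1.   ]]
```

Request:
step_arm(commands=[{"fingers": 1, "roll": 0, "dx": 0.005, "dy": 0.001, "dz": 0.004}, {"fingers": 1, "roll": 0, "dx": 0.005, "dy": 0.001, "dz": 0.009}, {"fingers": 1, "roll": 0, "dx": 0.005, "dy": 0.001, "dz": 0.014}, {"fingers": 1, "roll": 0, "dx": 0.005, "dy": 0.001, "dz": 0.0165}, {"fingers": 1, "roll": 0, "dx": 0.005, "dy": 0.001, "dz": 0.0165}])

```text
time: 11.82
tool_pos: [0.5481, -0.2109, 0.0787]
tcp_rot: [2.934, -0.369, 0.833]
wrist_force: [0.7, 0.3, 4.1]
width: -0.004
grip_force: 1.6
```

Run:
```python
from h import *
s=read_state();print(s['q'].round(3),s['time'],"fN",s['wrist_force']@N)
sh,R=shift(face(.08,-.06,.016));print(sh);print((R.T@np.c_[S,BY,N]).round(3))
```

```text
[-0.48  -0.011  2.337  0.415  0.297  0.976] 11.825 fN 3.1108324644896745
[-0.001  -0.001  -0.0092]
[[ 1.     0.    -0.005]
 [ 0.    -1.     0.002]
 [-0.005 -0.002 -1.   ]]
```

Request:
step_arm(commands=[{"fingers": 1, "roll": 0, "dx": -0.001, "dy": 0, "dz": 0.0025}, {"fingers": 1, "roll": 0, "dx": -0.001, "dy": 0, "dz": 0.0025}])

```text
time: 12.08
tool_pos: [0.5485, -0.2111, 0.0768]
tcp_rot: [2.933, -0.369, 0.834]
wrist_force: [-4.7, 1.9, 11.8]
width: -0.001
grip_force: 6.7
```

Run:
```python
from h import *
s=read_state();print(s['time'],"fN",s['wrist_force']@N,shift(face(.08,-.06,.016))[0])
```

```text
12.075 fN 12.647205783930195 [-0.0004 -0.0011 -0.011 ]
```

Request:
step_arm(commands=[{"fingers": 1, "roll": 0, "dx": -0.003, "dy": 0, "dz": -0.03}, {"fingers": 1, "roll": 0, "dx": -0.003, "dy": -0.06, "dz": -0.04}, {"fingers": 1, "roll": 0, "dx": -0.003, "dy": -0.12, "dz": -0.04}, {"fingers": 1, "roll": 0, "dx": -0.003, "dy": -0.12, "dz": -0.025}, {"fingers": 1, "roll": 0, "dx": -0.003, "dy": -0.12, "dz": -0.02}])

```text
time: 12.7
tool_pos: [0.5636, -0.0891, 0.0886]
tcp_rot: [2.938, -0.363, 0.825]
wrist_force: [-0.3, 0.7, 0.2]
width: 0.001
grip_force: 0.0
```

Run:
```python
from h import *
s=read_state();print(s['q'].round(3),s['time'],"fN",s['wrist_force']@N)
sh,R=shift(face(.08,.06,.016));print(sh);print((R.T@np.c_[S,BY,N]).round(3))
```

```text
[-0.178 -0.063  2.361 -0.128  0.299  1.751] 12.7 fN 0.3662716155063236
[0.0066 0.0008 0.0071]
[[ 1.     0.004 -0.011]
 [ 0.004 -1.     0.   ]
 [-0.011 -0.    -1.   ]]
```

Request:
step_arm(commands=[{"fingers": 1, "roll": 0, "dx": 0.004, "dy": 0.001, "dz": 0.005}, {"fingers": 1, "roll": 0, "dx": 0.004, "dy": 0.001, "dz": 0.01}, {"fingers": 1, "roll": 0, "dx": 0.004, "dy": 0.001, "dz": 0.015}, {"fingers": 1, "roll": 0, "dx": 0.004, "dy": 0.001, "dz": 0.019}, {"fingers": 1, "roll": 0, "dx": 0.004, "dy": 0.001, "dz": 0.019}])

```text
time: 13.32
tool_pos: [0.5774, -0.0962, 0.0769]
tcp_rot: [2.934, -0.37, 0.83]
wrist_force: [-6.6, -0.1, 7.4]
width: 0.003
grip_force: 4.9
```

Run:
```python
from h import *
s=read_state();print(s['time'],"fN",s['wrist_force']@N,shift(face(.08,.06,.016))[0])
```

```text
13.325 fN 9.655192302838978 [-0.0001 -0.0026 -0.0107]
```

Request:
step_arm(commands=[{"fingers": 1, "roll": 0, "dx": -0.003, "dy": 0, "dz": -0.03}, {"fingers": 1, "roll": 0, "dx": -0.003, "dy": 0.0575, "dz": -0.035}, {"fingers": 1, "roll": 0, "dx": -0.003, "dy": 0.0575, "dz": -0.025}, {"fingers": 1, "roll": 0, "dx": -0.003, "dy": 0.0575, "dz": -0.02}])

```text
time: 13.82
tool_pos: [0.5503, -0.1492, 0.0917]
tcp_rot: [2.934, -0.373, 0.83]
wrist_force: [-0.4, 0.7, -0.5]
width: -0.002
grip_force: 0.0
```

Run:
```python
from h import *
s=read_state();print(s['q'].round(3),s['time'],"fN",s['wrist_force']@N)
sh,R=shift(face(.08,0,.016));print(sh);print((R.T@np.c_[S,BY,N]).round(3))
```

```text
[-0.333 -0.073  2.364  0.138  0.303  1.37 ] 13.825 fN -0.11205098938687995
[ 0.0033 -0.0007  0.0088]
[[ 1.    -0.003 -0.007]
 [-0.003 -1.     0.003]
 [-0.007 -0.003 -1.   ]]
```

Request:
step_arm(commands=[{"fingers": 1, "roll": 0, "dx": 0.002, "dy": -0.0005, "dz": 0.006}, {"fingers": 1, "roll": 0, "dx": 0.002, "dy": -0.0005, "dz": 0.012}, {"fingers": 1, "roll": 0, "dx": 0.002, "dy": -0.0005, "dz": 0.017}, {"fingers": 1, "roll": 0, "dx": 0.002, "dy": -0.0005, "dz": 0.0205}, {"fingers": 1, "roll": 0, "dx": 0.002, "dy": -0.0005, "dz": 0.0205}])

```text
time: 14.45
tool_pos: [0.5629, -0.15, 0.0762]
tcp_rot: [2.936, -0.368, 0.83]
wrist_force: [-8.1, 2.6, 12.1]
width: 0.002
grip_force: 7.5
```

Run:
```python
from h import *
s=read_state();print(s['time'],"fN",s['wrist_force']@N,shift(face(.08,0,.016))[0])
```

```text
14.45 fN 14.750908295443585 [ 0.0009  0.0016 -0.0109]
```

At the stop. Retracting along the tool axis, then clear of the view, and checking.

Request:
step_arm(commands=[{"fingers": 1, "roll": 0, "dx": -0.004, "dy": 0, "dz": -0.05}, {"fingers": 1, "roll": 0, "dx": -0.004, "dy": 0, "dz": -0.1}, {"fingers": 1, "roll": 0, "dx": 0.02, "dy": 0, "dz": -0.15}, {"fingers": 1, "roll": 0, "dx": 0.06, "dy": 0, "dz": -0.2}, {"fingers": 1, "roll": 0, "dx": 0.12, "dy": 0, "dz": -0.25}, {"fingers": 1, "roll": 0, "dx": 0.12, "dy": 0, "dz": -0.25}])

```text
time: 15.2
tool_pos: [0.5379, -0.1435, 0.3584]
tcp_rot: [2.93, -0.367, 0.844]
wrist_force: [0.0, 0.5, 0.2]
width: -0.003
grip_force: 0.0
```

Run:
```python
from h import *
s=read_state();print(s['q'].round(3),s['time'],s['tool_pos'],s['wrist_force'])
p,d=read_camera("scene");cv2.imwrite("pics/s4.png",cv2.resize(p[130:280,140:340],None,fx=4,fy=4,interpolation=cv2.INTER_CUBIC))
x0,y0,x1,y1=180,180,265,240
m=np.zeros(d.shape,np.uint8); m[y0:y1,x0:x1]=(p[y0:y1,x0:x1].max(2)<62)
n,l,st,c=cv2.connectedComponentsWithStats(m)
for i in range(1,n):
    if st[i,4]>25:
        v,u=np.nonzero(l==i); P=pts("scene",np.c_[u,v],d[v,u]); print(c[i].round(1),st[i,4],np.median((P-face(0,0,0))@N).round(4))
```

```text
[-0.332 -0.381  2.081  0.055  0.882  1.466] 15.2 [ 0.53792836 -0.14353792  0.35839361] [0.00614853 0.50110782 0.22168532]
[241.6 190.7] 143 0.0084
[219.8 199.7] 47 0.0078
[196.4 209.2] 144 0.0082
[231.9 218.7] 558 0.0132
```

View pics/s4.png

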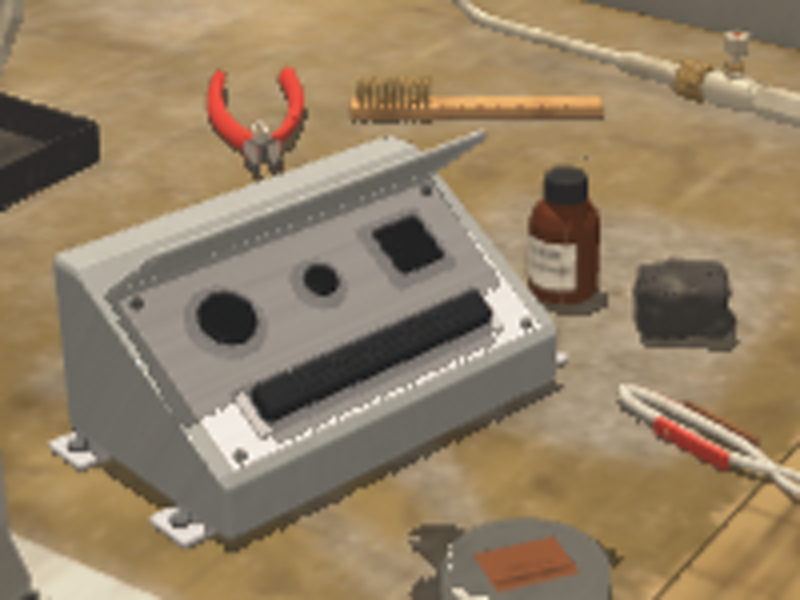

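All three keys read about 8 mm out, which means latched in. The bar is up and the tin, bottle, charcoal and tweezers have not moved.

```bash
python3 -c "
from workcell import *
print(finish_job())"
```

```text
the job is handed in; nothing more can be done
None
```

I pressed the release bar fully and let it come back up, then pushed in the square, large round and small round keys in that order. In the last picture, all three read as staying in, the bar is up and the things round the box are undisturbed; handed in at about 15 s.

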